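# Load the sample-kit tray and leave the strays

## Task

Load the kit tray for the next distillation: stand the two capped vials upright in the two narrow wells (either vial in either well) and the amber bottle upright in the wide well, and lay the seal ring flat over the steel post. Leave the uncapped vial and the squat white jar standing where they are; they do not belong to the kit.

Things in the scene. Friction and masses are not known exactly. Their poses are not given: they have to be found in the camera images.
- vial_1: Capped sample vial: clear glass cylinder with a paper label and a ribbed white screw cap, 28 mm in diameter, 57 mm high, about 28 g, standing upright on the table. Origin: centre of its underside, z up through the cap. Identical to vial_2.
- vial_2: Capped sample vial: clear glass cylinder with a paper label and a ribbed white screw cap, 28 mm in diameter, 57 mm high, about 28 g, standing upright on the table. Origin: centre of its underside, z up through the cap. Identical to vial_1.
- amber_bottle: Amber glass bottle with label and black screw cap, body 46 mm in diameter, 93 mm high with the cap (cap 36 mm across, from 81 mm up), about 160 g, standing upright on the table. Origin: centre of its underside, z up through the cap.
- seal_ring: Flat metal centring ring with a dark rubber seal round it, 41 mm outside, clear hole about 28 mm, 8 mm thick, 22 g, lying flat on the table; gripped from above across its outside (the fingers close to about 38 to 42 mm). Origin: centre of its underside, z along the ring's axis.
- vial_block_1: One grey plastic block 80x80x24 mm with the narrow round well: 42 mm across, 16 mm deep, floor 8 mm above the origin, for one capped vial. Fixed in one of the 2 x 2 places (85 mm apart, any) of a fixed aluminium tray 190 mm square, rim 16 mm high. Origin: centre of its underside, 4 mm above the table; z up, x, y along its sides; top 24 mm above the origin. Same as vial_block_2.
- vial_block_2: The other grey plastic block 80x80x24 mm with the narrow round well: 42 mm across, 16 mm deep, floor 8 mm above the origin, for one capped vial. Fixed in one of the 2 x 2 places (85 mm apart, any) of a fixed aluminium tray 190 mm square, rim 16 mm high. Origin: centre of its underside, 4 mm above the table; z up, x, y along its sides; top 24 mm above the origin. Same as vial_block_1.
- bottle_block: Grey plastic block 80x80x24 mm with the wide round well: 60 mm across, 16 mm deep, floor 8 mm above the origin, for the amber bottle. Fixed in one of the 2 x 2 places (85 mm apart, any) of a fixed aluminium tray 190 mm square, rim 16 mm high. Origin: centre of its underside, 4 mm above the table; z up, x, y along its sides; top 24 mm above the origin.
- post_block: Grey plastic block 80x80x24 mm with no well: from the middle of its flat top stands a steel post 10 mm thick, 14 mm high, for the seal ring. Fixed in one of the 2 x 2 places (85 mm apart, any) of a fixed aluminium tray 190 mm square, rim 16 mm high. Origin: centre of its underside, 4 mm above the table; z up, x, y along its sides; top 24 mm above the origin.
- open_vial: Look-alike, to be left: clear glass vial with paper label but no cap, open at the top, 28 mm in diameter, 53 mm high, standing upright on the table. Origin: centre of its underside, z up.
- squat_jar: Look-alike, to be left: squat white screw-cap jar, 48 mm in diameter, 51 mm high, standing upright on the table. Origin: centre of its underside, z up.
Mind the look-alikes: they are no part of the job. What is shaped like the vial_2 but blue, green or red is not meant.

How it is judged (in metres and radians):
At the end, for the whole second after the job is handed in: A vial in each narrow well and the amber bottle in the wide one (10 mm off axis at most, within 4 mm of the floor, 0.12 rad upright); the ring round the post (12 mm), within 4 mm of the block's top, flat to 0.12 rad; all at rest; uncapped vial and jar upright, moved less than 30 mm (((horizontal distance between vial_1 and vial_block_1 below 0.01 m and z of vial_1 in the frame of vial_block_1 below 0.012 m and angle between each of vial_1, vial_2's own z axis and vertical below 0.12 rad and horizontal distance between vial_2 and vial_block_2 below 0.01 m and z of vial_2 in the frame of vial_block_2 below 0.012 m) or (horizontal distance between vial_1 and vial_block_2 below 0.01 m and z of vial_1 in the frame of vial_block_2 below 0.012 m and angle between each of vial_1, vial_2's own z axis and vertical below 0.12 rad and horizontal distance between vial_2 and vial_block_1 below 0.01 m and z of vial_2 in the frame of vial_block_1 below 0.012 m)) and horizontal distance between amber_bottle and bottle_block below 0.01 m and z of amber_bottle in the frame of bottle_block below 0.012 m and angle between each of amber_bottle, seal_ring's own z axis and vertical below 0.12 rad and horizontal distance between seal_ring and post_block below 0.012 m and z of seal_ring in the frame of post_block below 0.028 m and linear speed of each of vial_1, vial_2, amber_bottle, seal_ring below 0.02 m/s and distance of each of open_vial, squat_jar from where it was at the start of the episode below 0.03 m and angle between each of open_vial, squat_jar's own z axis and vertical below 0.2 rad); the robot touches nothing.
It fails at once if the uncapped vial was moved more than 30 mm or knocked over (distance of open_vial from where it was at the start of the episode above 0.03 m or angle between open_vial's own z axis and vertical above 0.6 rad).
It fails at once if the squat jar was moved more than 30 mm or knocked over (distance of squat_jar from where it was at the start of the episode above 0.03 m or angle between squat_jar's own z axis and vertical above 0.6 rad).
It also fails if it takes over 96 s, if anything falls off the work surface, if the arm or the gripper's body presses on something with over 40 N, if the wrist force passes 120 N, or if a joint passes its speed limit or range.

## Robot

A 6-joint arm with a two-finger parallel gripper is mounted at the origin on a cart in front of the work surface, level with it; the furniture and walls round the work are solid. World frame = base frame: x ahead of the robot, y to its left, z up, the work surface at z = 0. Lengths are in mm, angles in rad, forces in N, time in s.
With the tool pointing down it reaches from about 275 to 850 mm from the base axis. Payload 5.2 kg.
Tool frame: the origin (TCP) lies midway between the tips of the shut fingers; the grasp point (between the pads) lies 19 mm behind it (robot.grip_depth is the z of the grasp point in the tool frame, in mm); z points along the fingers, x is the direction in which the jaws open and shut, and the axes are right-handed (so a half turn about z gives the same grasp; the last joint's range is limited). The gripper opens to 85 mm and grips with 20 to 120 N. Pads are 22 mm wide; open, the fingers measure 114 mm over their backs; the gripper's body (76 mm by 85 mm) begins 54 mm behind the grasp point. The pads swing forward as they close: fully open they stand 13 mm farther back than shut.
Start: joints at [1.045, 0.259, 1.535, -0, 1.348, -0.203], TCP at [174.451, 521.605, 231.31] pointing down, gripper open.
Joint ranges: [-3.14, 3.14], [-0.91, 2.08], [0.19, 2.58], [-1.22, 4.36], [0.22, 2.71], [-3.12, 3.12]. Speed limits (rad/s): [2.57, 2.57, 3.14, 3.14, 3.14, 3.14].

## Interface

Orientations are given as a unit quaternion [w, x, y, z].
In Python, from cell import robot, get_image, camera_model gives the robot as it stands.
- The arm moves only by the tool move_arm, never from a script. Its argument "rows" is a list that holds one entry, the list of rows, each a list of 7 numbers: the shift along the tool's x, y, z normalised to -1 to 1, where 1 is 300 mm, then the turn, a rotation vector about the tool's x, y, z normalised to -1 to 1, where 1 is pi/2 rad, then the gripper command: -1 is shut, 1 is fully open, values between are in proportion. A call has 1 to 20 rows; each row is the pose to reach, as a shift and turn from the pose commanded when the call began, along the tool's axes at that moment; what a row does not reach only later rows make up. A row lasts 1/8 s, in which the tool goes at most 62.5 mm and 10.7 degrees, less where a joint would pass 70% of its speed; a pose out of reach is approached as far as the arm can. A call with a number of a shift or a turn outside -1 to 1 is refused whole. A call with a gripper value outside its range is refused whole. The fingers move at their own pace and stop on an object; "grip_force" is the grip in N (left out, the last holds). Time passes only in rows, so rows that repeat a pose let the fingers close. It gives the time, the measured TCP pose, the force and the opening at its end, in the units of the state.
- robot.get_state(): the state, without advancing time (a new reading comes with each control period).
- get_image(name): name is "scene" or "top" or "wrist"; returns the picture (420x560x3 uint8, red, green, blue); there is no depth.
- camera_model(name): a dict with "K" (3x3 intrinsics, pixels), "extrinsics" (4x4, takes a point from camera to world coordinates); the wrist camera has in their place "T_tool_cam" (4x4, takes a point from camera to tool coordinates, whose origin is the TCP and whose axes are the tool frame's). Camera axes: x right, y down, z forward; pixel columns grow to the right and rows downward; lengths in mm; the calibration is good to about 2 mm. A picture is of the moment at which its call begins: read the wrist's pose just before it. camera_model takes no time and is no camera call.
- robot.finish_job(): hands the job in, once; it reports no verdict.
The state is a dict: "t": time; "q": joint angles; "dq": joint speeds; "joint_torque": joint torques, N m; "tcp_pos": TCP position; "orientation": TCP orientation; "wrist_force": force on the tool from outside, world axes, zero at the start; "moment": the same for the moment, N m; "finger_gap": finger opening in mm.
Only numpy, scipy, OpenCV 4.12 (cv2) and the standard library are available. Lean on these libraries where they do the work, as an engineer would, in place of code of your own. Each camera call takes 0.05 s, during which the arm holds its last target.

## Working session

There is one attempt and no reset: what is moved stays moved. The work goes in short steps, Python scripts to look and compute and a tool call to move; the robot and the scene stay as the last step left them, time stands still between calls to the robot, and variables do not carry over. Pictures are saved under pics/ and viewed, and the job is handed in when it is done.

Besides the shell and the picture viewer there is one more tool, called after ">>>" as name([rows], argument=value, ...), one row to a line, values as JSON. move_arm: Moves the arm, as the interface text tells. Its arguments: {"type":"object","properties":{"rows":{"type":"array","items":{"type":"array","items":{"type":"array","items":{"type":"number","minimum":-1,"maximum":1}}}},"grip_force":{"type":"number"}},"required":["rows"]}

```bash
mkdir -p pics
python3 - <<'E'
from cell import robot,get_image,camera_model
import cv2,numpy as np
np.set_printoptions(precision=3,suppress=True)
s=robot.get_state();print(s)
for n in ("scene","top","wrist"):
    cv2.imwrite(f"pics/{n}0.png",get_image(n)[:,:,::-1]);print(n,camera_model(n))
E
```

```text
{'t': 0.0, 'q': array([ 1.045,  0.259,  1.536, -0.   ,  1.348, -0.203]), 'dq': array([ 0.   , -0.   , -0.002, -0.003, -0.002,  0.002]), 'joint_torque': array([ -0.002, -44.605, -29.056,  -0.001,   0.012,  -0.   ]), 'tcp_pos': array([174.167, 521.13 , 230.442]), 'orientation': array([ 0.   ,  0.812,  0.584, -0.001]), 'wrist_force': array([0.299, 0.51 , 0.322]), 'moment': array([-0.039, -0.032,  0.054]), 'finger_gap': 85.38943880059982}
scene {'K': array([[530.065,   0.   , 285.561],
       [  0.   , 530.065, 207.361],
       [  0.   ,   0.   ,   1.   ]]), 'extrinsics': array([[  -0.902,   -0.193,    0.386, -132.211],
       [  -0.431,    0.393,   -0.812, 1338.829],
       [   0.005,   -0.899,   -0.437,  738.304],
       [   0.   ,    0.   ,    0.   ,    1.   ]])}
top {'K': array([[390.384,   0.   , 278.592],
       [  0.   , 390.384, 209.154],
       [  0.   ,   0.   ,   1.   ]]), 'extrinsics': array([[   0.048,   -0.977,    0.207,  263.278],
       [  -0.999,   -0.047,    0.011,   66.853],
       [  -0.001,   -0.208,   -0.978, 1009.403],
       [   0.   ,    0.   ,    0.   ,    1.   ]])}
wrist {'K': array([[360.645,   0.   , 278.64 ],
       [  0.   , 360.645, 206.993],
       [  0.   ,   0.   ,   1.   ]]), 'T_tool_cam': array([[   1.   ,    0.001,    0.002,   -0.703],
       [  -0.001,    0.963,    0.271,  -69.249],
       [  -0.001,   -0.271,    0.963, -143.444],
       [   0.   ,    0.   ,    0.   ,    1.   ]])}
```

View pics/scene0.png

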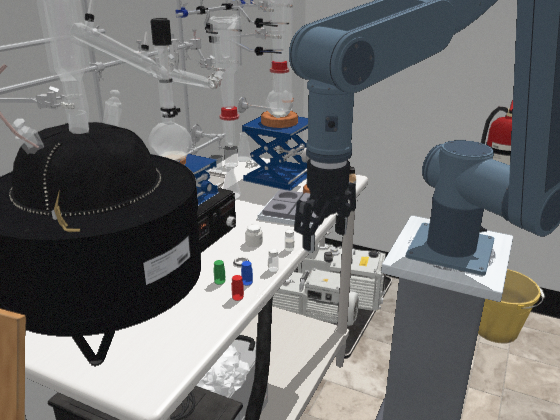

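View pics/top0.png

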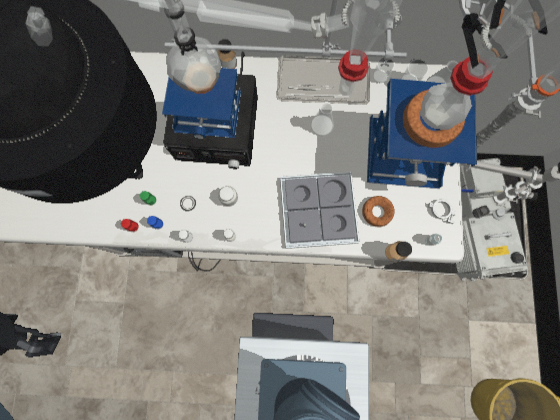

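View pics/wrist0.png

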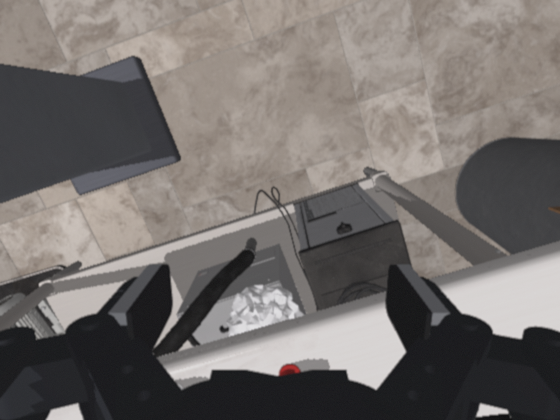

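Run:
```python
import cv2
im=cv2.imread("pics/top0.png")
cv2.imwrite("pics/topA.png",cv2.resize(im[165:265,110:260],None,fx=5,fy=5,interpolation=cv2.INTER_CUBIC))
cv2.imwrite("pics/topB.png",cv2.resize(im[165:275,270:460],None,fx=4,fy=4,interpolation=cv2.INTER_CUBIC))
im=cv2.imread("pics/scene0.png")
cv2.imwrite("pics/scA.png",cv2.resize(im[180:310,200:360],None,fx=5,fy=4.5,interpolation=cv2.INTER_CUBIC))
```

```text
(no output)
```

View pics/topA.png

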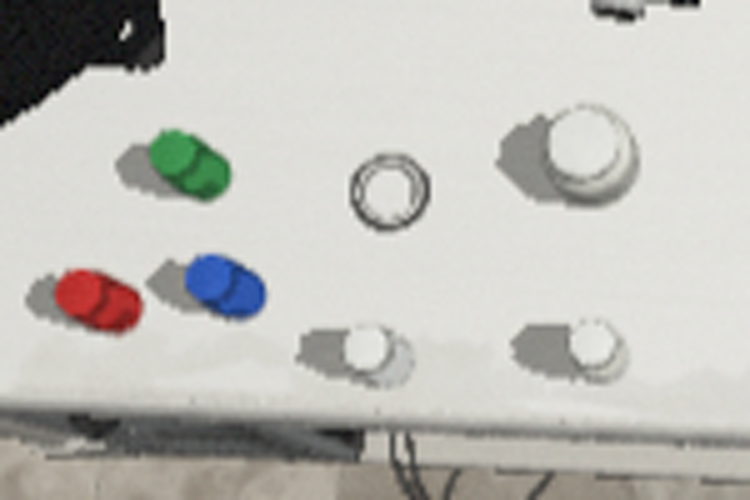

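View pics/topB.png

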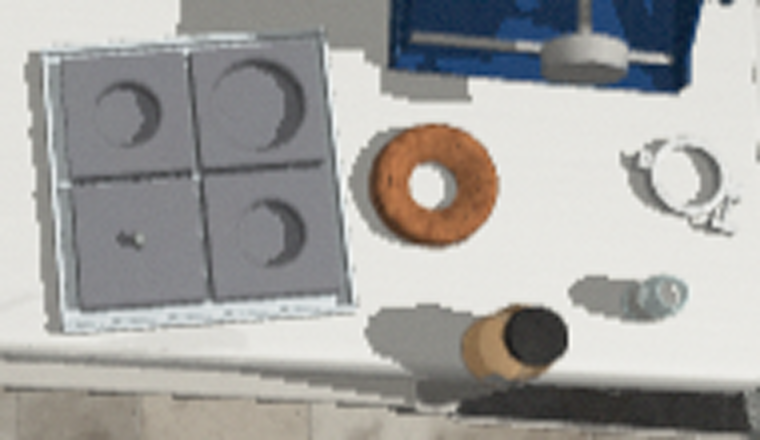

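View pics/scA.png

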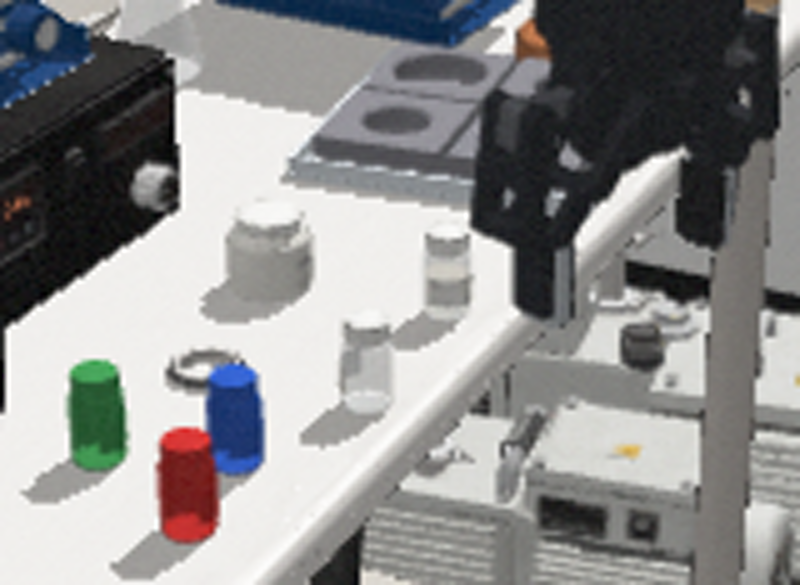

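```bash
cat > h.py <<'E'
from cell import robot,get_image,camera_model
import cv2,numpy as np
from scipy.spatial.transform import Rotation as R
np.set_printoptions(precision=1,suppress=True)
def Rt(s): 
    o=s["orientation"]; return R.from_quat([o[1],o[2],o[3],o[0]]).as_matrix()
def cam(n,s=None):
    m=camera_model(n)
    if n!="wrist": return m["K"],m["extrinsics"]
    T=np.eye(4);T[:3,:3]=Rt(s);T[:3,3]=s["tcp_pos"]; return m["K"],T@m["T_tool_cam"]
def ray(KE,uv,z):
    K,E=KE; d=E[:3,:3]@np.linalg.solve(K,np.array([uv[0],uv[1],1.]));o=E[:3,3]
    return o+d*(z-o[2])/d[2]
def proj(KE,p):
    K,E=KE;c=E[:3,:3].T@(np.asarray(p,float)-E[:3,3]);u=K@c;return u[:2]/u[2]
def shift(s,target):
    """tool-axes shift /300 to bring TCP to target"""
    return Rt(s).T@(np.asarray(target)-s["tcp_pos"])/300
E
python3 - <<'E'
from h import *
K=cam("top")
A=lambda x,y:(110+(x+.5)/5-.5,165+(y+.5)/5-.5)
B=lambda x,y:(270+(x+.5)/4-.5,165+(y+.5)/4-.5)
for n,p,z in [("vialL",A(367,348),57),("vialLbase",A(388,362),0),("vialR",A(593,343),57),("vialRbase",A(603,358),0),("ring",A(390,191),6),("jartop",A(583,142),51),("open",B(664,292),53),("openbase",B(645,302),0),
 ("bottle",B(536,335),93),("well00",B(128,114),28),("wide",B(257,106),28),("well2",B(270,232),28),("posttop",B(138,240),42),("postbase",B(122,238),28),
 ("c1",B(62,58),28),("c2",B(322,38),28),("c3",B(78,306),28),("c4",B(343,292),28),("edgeL",A(10,405),0),("edgeR",B(600,380),0),("blue",A(212,280),57)]:
    print(n,np.array(p),ray(K,p,z))
E
```

```text
vialL [183.  234.2] [390.9 309.3  57. ]
vialLbase [187.2 237. ] [391.7 312.2   0. ]
vialR [228.2 233.2] [398.7 198.4  57. ]
vialRbase [230.2 236.2] [399.2 200.4   0. ]
ring [187.6 202.8] [481.5 318.4   6. ]
jartop [226.2 193. ] [501.8 212.   51. ]
open [435.6 237.6] [ 413.  -312.8   53. ]
openbase [430.9 240.1] [ 414.1 -321.2    0. ]
bottle [403.6 248.4] [ 377.6 -220.9   93. ]
well00 [301.6 193.1] [516.6  20.1  28. ]
wide [333.9 191.1] [526.  -63.3  28. ]
well2 [337.1 222.6] [443.4 -73.1  28. ]
posttop [304.1 224.6] [431.7  11.6  42. ]
postbase [300.1 224.1] [435.  21.  28.]
c1 [285.1 179.1] [552.2  64.5  28. ]
c2 [350.1 174.1] [ 574.  -104.9   28. ]
c3 [289.1 241.1] [390.1  47.1  28. ]
c4 [355.4 237.6] [ 407.1 -119.9   28. ]
edgeL [111.6 245.6] [359.9 505.8   0. ]
edgeR [419.6 259.6] [ 362.2 -290.7    0. ]
blue [152.  220.6] [421.  389.5  57. ]
```

Run:
```python
from h import *
np.set_printoptions(precision=4)
s=robot.get_state();print(Rt(s))
s["tcp_pos"]=np.array([174.451,521.605,231.31]);print(shift(s,[380,309,171.3]))
M=Rt(s);x=M[:,0];print(np.degrees(np.arctan2(x[1],x[0])))
K=cam("top");S=cam("scene")
print(ray(K,(378,84),110),ray(K,(388,163),110),ray(K,(370,150),0))
```

```text
[[ 0.3172  0.9484 -0.0007]
 [ 0.9484 -0.3172 -0.0013]
 [-0.0014 -0.0003 -1.    ]]
[-0.4545  0.8746  0.2005]
71.50592425800014
[ 788.8985 -158.4506  110.    ] [ 580.4717 -181.6419  110.    ] [ 654.1851 -163.3144    0.    ]
```

>>> move_arm([
  [[-0.4545,0.8746,0.2,0,0,-0.2056,0.5],[-0.4545,0.8746,0.2,0,0,-0.2056,0.5],[-0.4545,0.8746,0.2,0,0,-0.2056,0.5],[-0.4545,0.8746,0.2,0,0,-0.2056,0.5],[-0.4545,0.8746,0.2,0,0,-0.2056,0.5],[-0.4545,0.8746,0.2,0,0,-0.2056,0.5],[-0.4545,0.8746,0.2,0,0,-0.2056,0.5],[-0.4545,0.8746,0.2,0,0,-0.2056,0.5],[-0.4545,0.8746,0.2,0,0,-0.2056,0.5]],
], grip_force=30)

```text
t: 1.27
tcp_pos: [379.2, 310.1, 171.6]
orientation: [0.0, 0.706, 0.708, 0.0]
wrist_force: [-0.0, -0.1, 0.2]
finger_gap: 64.1
```

Run:
```python
from h import *
s=robot.get_state();print(s["t"],s["tcp_pos"],Rt(s),s["finger_gap"])
cv2.imwrite("pics/w1.png",get_image("wrist")[:,:,::-1])
W=cam("wrist",s)
for n,p in [("vL",(391,310,57)),("vR",(398.7,199,57)),("ring",(481.5,318.4,8)),("blue",(421,389,57))]: print(n,proj(W,p))
```

```text
1.275 [379.2 310.1 171.6] [[-0.  1.  0.]
 [ 1.  0.  0.]
 [ 0.  0. -1.]] 64.1339208485741
vL [278.4 218. ]
vR [131.3 227.3]
ring [286.9 293.5]
blue [380.5 255.3]
```

View pics/w1.png

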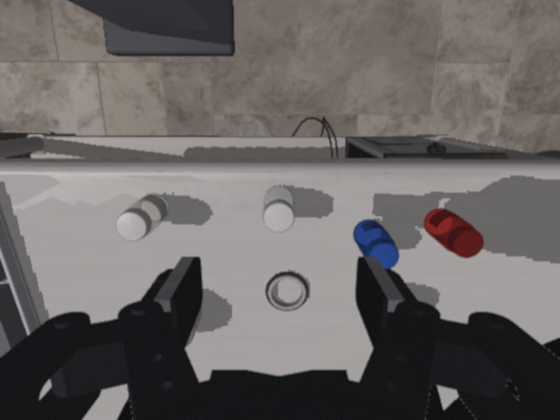

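Run:
```python
from h import *
im=cv2.imread("pics/w1.png")
cv2.imwrite("pics/w1z.png",cv2.resize(im[170:320,100:400],None,fx=2.6,fy=2.6,interpolation=cv2.INTER_CUBIC))
```

```text
(no output)
```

View pics/w1z.png

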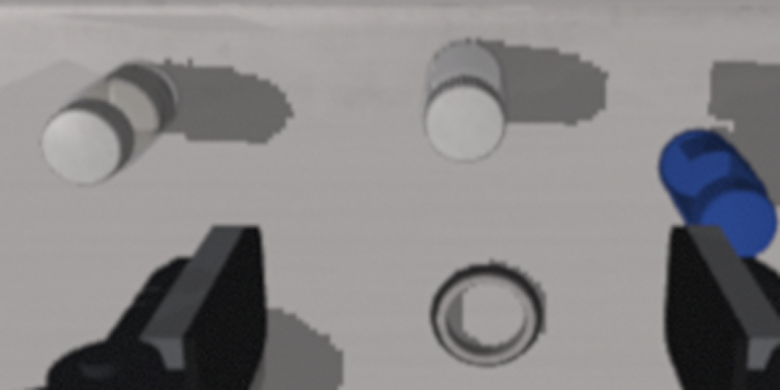

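>>> move_arm([
  [[0,0.039,0.15,0,0,0,0.5],[0,0.039,0.3,0,0,0,0.5],[0,0.039,0.4,0,0,0,0.5],[0,0.039,0.46,0,0,0,0.5],[0,0.039,0.485,0,0,0,0.5],[0,0.039,0.485,0,0,0,0.5],[0,0.039,0.485,0,0,0,-1],[0,0.039,0.485,0,0,0,-1],[0,0.039,0.485,0,0,0,-1],[0,0.039,0.485,0,0,0,-1],[0,0.039,0.485,0,0,0,-1],[0,0.039,0.485,0,0,0,-1],[0,0.039,0.45,0,0,0,-1],[0,0.039,0.35,0,0,0,-1],[0,0.039,0.2,0,0,0,-1],[0,0.039,0.1,0,0,0,-1],[0,0.039,0.1,0,0,0,-1]],
], grip_force=30)

```text
t: 3.45
tcp_pos: [393.4, 309.8, 144.3]
orientation: [0.001, 0.707, 0.707, 0.003]
wrist_force: [-0.1, -1.0, -0.5]
finger_gap: 26.6
```

>>> move_arm([
  [[-0.1,0.02,-0.2,0,0,0,-1],[-0.3,0.06,-0.2,0,0,0,-1],[-0.5,0.1,-0.2,0,0,0,-1],[-0.7,0.14,-0.2,0,0,0,-1],[-0.85,0.17,-0.2,0,0,0,-1],[-0.95,0.194,-0.2,0,0,0,-1],[-1,0.194,-0.2,0,0,0,-1],[-1,0.194,-0.2,0,0,0,-1],[-1,0.194,-0.2,0,0,0,-1]],
])

```text
t: 4.58
tcp_pos: [449.5, 10.2, 201.0]
orientation: [-0.001, 0.707, 0.707, -0.0]
wrist_force: [-0.9, 0.4, 0.1]
finger_gap: 26.5
```

Run:
```python
from h import *
s=robot.get_state();print(s["t"],s["tcp_pos"],Rt(s),s["finger_gap"])
cv2.imwrite("pics/w2.png",get_image("wrist")[:,:,::-1])
W=cam("wrist",s)
for n,p in [("w00",(516.6,20.1,28)),("wide",(526,-63,28)),("w2",(443.4,-73,28)),("post",(433,14,42))]: print(n,proj(W,p))
```

```text
4.575 [449.5  10.2 201. ] [[-0.  1. -0.]
 [ 1.  0.  0.]
 [ 0. -0. -1.]] 26.545506842333392
w00 [288.8 255.4]
wide [201.6 264.5]
w2 [185.2 179.3]
post [283.  170.6]
```

View pics/w2.png

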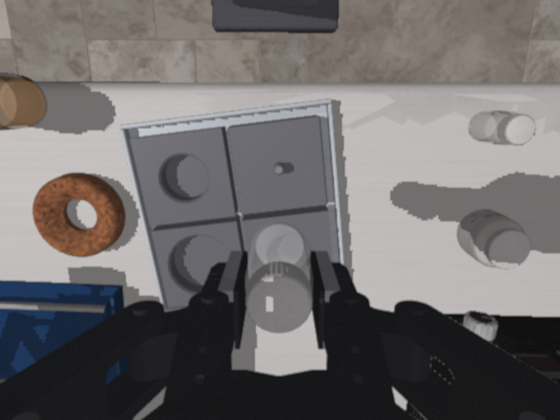

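Run:
```python
from h import *
im=cv2.imread("pics/w2.png")
cv2.imwrite("pics/w2z.png",cv2.resize(im[90:350,120:350],None,fx=3,fy=2.3*1,interpolation=cv2.INTER_CUBIC))
a=cv2.resize(im[200:350,200:360],None,fx=5,fy=4,interpolation=cv2.INTER_CUBIC)
cv2.imwrite("pics/w2y.png",a)
t=get_image("top")[:,:,::-1]
cv2.imwrite("pics/t2.png",cv2.resize(t[215:255,380:460],None,fx=8,fy=8,interpolation=cv2.INTER_CUBIC))
```

```text
(no output)
```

View pics/w2y.png

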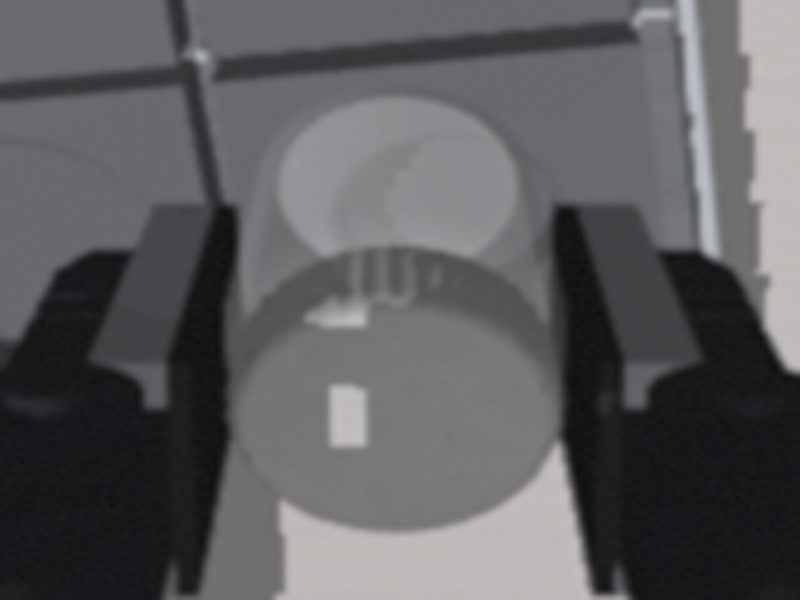

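View pics/t2.png

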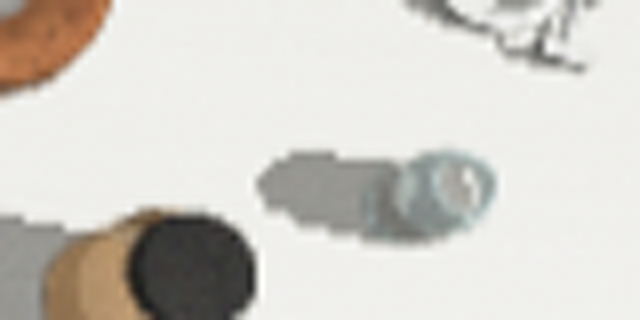

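View pics/w2z.png

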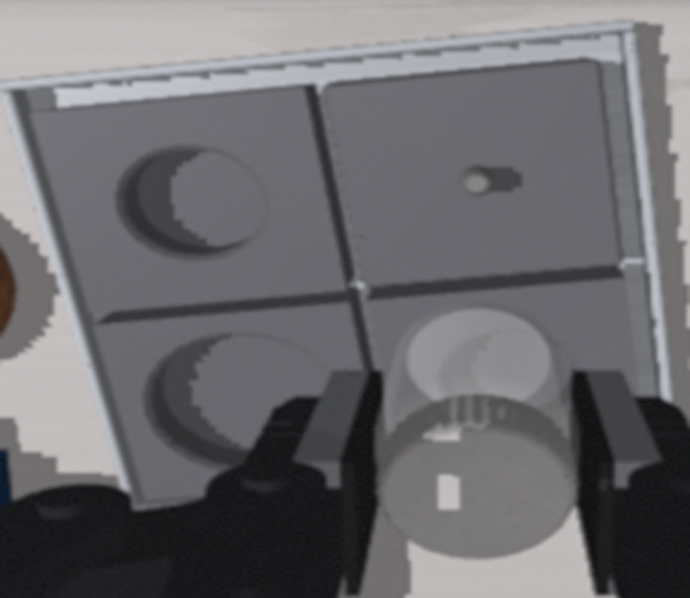

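Run:
```python
from h import *
s=robot.get_state();W=cam("wrist",s)
Z=lambda x,y:(120+(x+.5)/3-.5,90+(y+.5)/2.3-.5)
for n,p,z in [("w2",Z(192,203),28),("posttop",Z(475,184),42),("centre",Z(357,288),28),("gapTopEnd",Z(316,86),28),("gapL",Z(100,318),28),("gapR",Z(625,268),28)]: print(n,ray(W,p,z))
# top-camera model
c=np.array([480.,-27]);
for yaw in (6,7,8,9,10):
  a=np.radians(yaw);u=np.array([np.cos(a),np.sin(a)]);v=np.array([-u[1],u[0]])
  print(yaw,[c+42.5*(i*u+j*v) for i,j in((1,1),(1,-1),(-1,-1),(-1,1))])
```

```text
w2 [442.6 -74.4  28. ]
posttop [432.6   9.7  42. ]
centre [477.  -26.3  28. ]
gapTopEnd [398.2 -35.9  28. ]
gapL [ 489.8 -106.    28. ]
gapR [468.5  55.4  28. ]
6 [array([517.8,  19.7]), array([526.7, -64.8]), array([442.2, -73.7]), array([433.3,  10.8])]
7 [array([517. ,  20.4]), array([527.4, -64. ]), array([443. , -74.4]), array([432.6,  10. ])]
8 [array([516.2,  21. ]), array([528. , -63.2]), array([443.8, -75. ]), array([432. ,   9.2])]
9 [array([515.3,  21.6]), array([528.6, -62.3]), array([444.7, -75.6]), array([431.4,   8.3])]
10 [array([514.5,  22.2]), array([529.2, -61.5]), array([445.5, -76.2]), array([430.8,   7.5])]
```

>>> move_arm([
  [[0.01,0.1,0,0,0,0,-1],[0.033,0.2,0.1,0,0,0,-1],[0.033,0.227,0.2,0,0,0,-1],[0.033,0.227,0.32,0,0,0,-1],[0.033,0.227,0.42,0,0,0,-1],[0.033,0.227,0.47,0,0,0,-1],[0.033,0.227,0.5,0,0,0,-1],[0.033,0.227,0.52,0,0,0,-1],[0.033,0.227,0.535,0,0,0,-1],[0.033,0.227,0.54,0,0,0,-1],[0.033,0.227,0.54,0,0,0,-1]],
])

```text
t: 6.05
tcp_pos: [518.3, 18.9, 39.6]
orientation: [0.0, 0.707, 0.707, 0.0]
wrist_force: [-0.1, -0.4, -0.2]
finger_gap: 26.9
```

>>> move_arm([
  [[0,0,0,0,0,0,0.2],[0,0,0,0,0,0,0.2],[0,0,0,0,0,0,0.2],[0,0,0,0,0,0,0.2],[0,0,-0.1,0,0,0,0.2],[0,0,-0.25,0,0,0,0.4],[0,0,-0.4,0,0,0,0.5],[0.2,-0.13,-0.4,0,0,0,0.5],[0.4,-0.26,-0.4,0,0,0,0.5],[0.55,-0.39,-0.4,0,0,0,0.5],[0.6,-0.398,-0.4,0,0,0,0.5],[0.6,-0.398,-0.4,0,0,0,0.5],[0.6,-0.398,-0.4,0,0,0,0.5]],
])

```text
t: 7.68
tcp_pos: [399.1, 198.6, 159.4]
orientation: [0.0, 0.707, 0.707, 0.0]
wrist_force: [0.5, -0.6, -0.5]
finger_gap: 64.2
```

Run:
```python
from h import *
s=robot.get_state();print(s["t"],s["tcp_pos"],s["finger_gap"])
cv2.imwrite("pics/w3.png",get_image("wrist")[:,:,::-1])
t=get_image("top")[:,:,::-1]
cv2.imwrite("pics/t3.png",cv2.resize(t[160:270,180:370],None,fx=4,fy=4,interpolation=cv2.INTER_CUBIC))
W=cam("wrist",s);print(proj(W,(398.5,199,57)))
```

```text
7.675 [399.1 198.6 159.4] 64.23555624523578
[279.3 206.4]
```

View pics/w3.png

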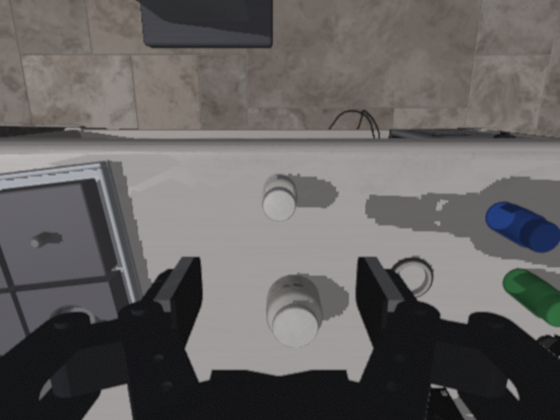

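View pics/t3.png

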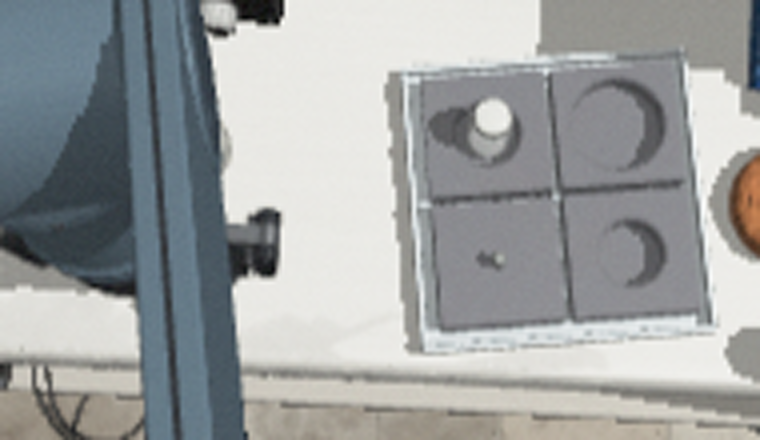

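>>> move_arm([
  [[0.001,-0.001,0.12,0,0,0,0.5],[0.001,-0.001,0.25,0,0,0,0.5],[0.001,-0.001,0.36,0,0,0,0.5],[0.001,-0.001,0.42,0,0,0,0.5],[0.001,-0.001,0.445,0,0,0,0.5],[0.001,-0.001,0.445,0,0,0,0.5],[0.001,-0.001,0.445,0,0,0,-1],[0.001,-0.001,0.445,0,0,0,-1],[0.001,-0.001,0.445,0,0,0,-1],[0.001,-0.001,0.445,0,0,0,-1],[0.001,-0.001,0.445,0,0,0,-1],[0.001,-0.001,0.445,0,0,0,-1],[0,0,0.41,0,0,0,-1],[0,0,0.3,0,0,0,-1],[0,0,0.15,0,0,0,-1],[0,0,0,0,0,0,-1],[0,0,0,0,0,0,-1]],
])

```text
t: 9.9
tcp_pos: [401.1, 199.7, 163.3]
orientation: [0.002, 0.707, 0.707, 0.004]
wrist_force: [0.8, -0.2, -1.2]
finger_gap: 26.5
```

>>> move_arm([
  [[-0.1,0.02,0,0,0,0,-1],[-0.3,0.05,0,0,0,0,-1],[-0.5,0.08,0,0,0,0,-1],[-0.7,0.12,0,0,0,0,-1],[-0.85,0.148,0,0,0,0,-1],[-0.911,0.148,0,0,0,0,-1],[-0.911,0.148,0,0,0,0,-1],[-0.911,0.148,0.1,0,0,0,-1],[-0.911,0.148,0.2,0,0,0,-1],[-0.911,0.148,0.29,0,0,0,-1],[-0.911,0.148,0.34,0,0,0,-1],[-0.911,0.148,0.37,0,0,0,-1],[-0.911,0.148,0.39,0,0,0,-1],[-0.911,0.148,0.4,0,0,0,-1],[-0.911,0.148,0.4,0,0,0,-1]],
])

```text
t: 11.78
tcp_pos: [443.3, -74.3, 39.5]
orientation: [0.0, 0.707, 0.707, 0.0]
wrist_force: [0.1, 0.1, 0.5]
finger_gap: 26.3
```

>>> move_arm([
  [[0,0,0,0,0,0,0.2],[0,0,0,0,0,0,0.2],[0,0,0,0,0,0,0.2],[0,0,0,0,0,0,0.2],[0,0,-0.1,0,0,0,0.2],[0,0,-0.25,0,0,0,0.4],[0,0,-0.4,0,0,0,0.8],[-0.1,-0.07,-0.5,0,0,0,0.8],[-0.3,-0.14,-0.5,0,0,0,0.8],[-0.44,-0.2,-0.5,0,0,0,0.8],[-0.489,-0.217,-0.5,0,0,0,0.8],[-0.489,-0.217,-0.5,0,0,0,0.8],[-0.489,-0.217,-0.5,0,0,0,0.8]],
])

```text
t: 13.4
tcp_pos: [378.3, -219.8, 189.1]
orientation: [-0.0, 0.707, 0.707, 0.0]
wrist_force: [0.7, 0.2, 0.1]
finger_gap: 77.2
```

Run:
```python
from h import *
s=robot.get_state();print(s["t"],s["tcp_pos"],s["finger_gap"])
cv2.imwrite("pics/w4.png",get_image("wrist")[:,:,::-1])
W=cam("wrist",s);print(proj(W,(377.6,-220.9,93)),proj(W,(377.6,-220.9,0)))
```

```text
13.4 [ 378.3 -219.8  189.1] 77.22366069245975
[277.  208.9] [277.2 181.6]
```

View pics/w4.png

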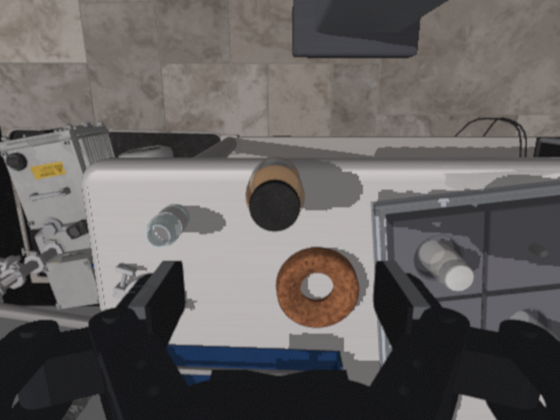

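Run:
```python
from h import *
s=robot.get_state();W=cam("wrist",s)
im=cv2.imread("pics/w4.png");sub=im[150:245,230:320]
m=(sub.max(2)<60).astype(np.uint8)
n,l,st,c=cv2.connectedComponentsWithStats(m);i=1+st[1:,4].argmax();print(st[i],c[i])
u=st[i][0]+st[i][2]/2+230-.5;v=st[i][1]+st[i][3]+150-.5
print(ray(W,(u,v),93)-[18,0,0],ray(W,c[i]+[230,150],91))
# top
t=cv2.imread("pics/top0.png")[235:265,385:420];m=(t.max(2)<75).astype(np.uint8)
n,l,st,c=cv2.connectedComponentsWithStats(m);i=1+st[1:,4].argmax();print(st[i],c[i],ray(cam("top"),c[i]+[385,235],93))
```

```text
[  20   30   50   50 1985] [44.3 54.8]
[ 374.7 -222.5   93. ] [ 375.3 -222.7   91. ]
[ 11   7  16  14 177] [18.4 13.6] [ 377.1 -220.3   93. ]
```

>>> move_arm([
  [[-0.005,-0.007,0.1,0,0,0,0.8],[-0.005,-0.007,0.2,0,0,0,0.8],[-0.005,-0.007,0.3,0,0,0,0.8],[-0.005,-0.007,0.4,0,0,0,0.8],[-0.005,-0.007,0.48,0,0,0,0.8],[-0.005,-0.007,0.511,0,0,0,0.8],[-0.005,-0.007,0.511,0,0,0,0.8],[-0.005,-0.007,0.511,0,0,0,-1],[-0.005,-0.007,0.511,0,0,0,-1],[-0.005,-0.007,0.511,0,0,0,-1],[-0.005,-0.007,0.511,0,0,0,-1],[-0.005,-0.007,0.511,0,0,0,-1],[-0.005,-0.007,0.511,0,0,0,-1],[-0.005,-0.007,0.47,0,0,0,-1],[-0.005,-0.007,0.35,0,0,0,-1],[-0.005,-0.007,0.2,0,0,0,-1],[-0.005,-0.007,0.1,0,0,0,-1],[-0.005,-0.007,0.1,0,0,0,-1]],
], grip_force=50)

```text
t: 15.7
tcp_pos: [377.1, -223.8, 162.1]
orientation: [0.003, 0.707, 0.707, -0.0]
wrist_force: [0.8, 0.4, -1.4]
finger_gap: 45.0
```

Run:
```python
from h import *
s=robot.get_state();print(s["t"],s["tcp_pos"],s["finger_gap"],s["wrist_force"])
cv2.imwrite("pics/w5.png",get_image("wrist")[:,:,::-1])
```

```text
15.7 [ 377.1 -223.8  162.1] 45.03719663420952 [ 0.8  0.4 -1.4]
```

View pics/w5.png

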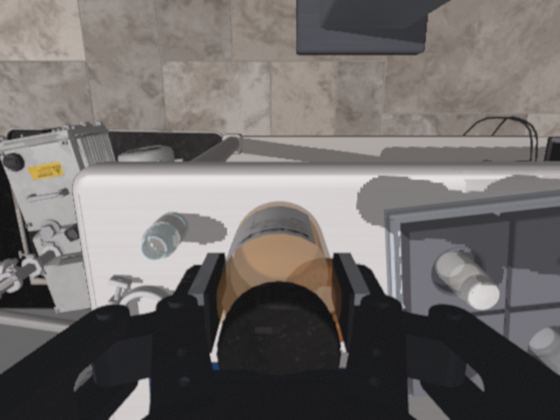

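>>> move_arm([
  [[0.1,0,0,0,0,0,-1],[0.25,0.05,0,0,0,0,-1],[0.4,0.15,0,0,0,0,-1],[0.529,0.3,0,0,0,0,-1],[0.529,0.42,0,0,0,0,-1],[0.529,0.503,0,0,0,0,-1],[0.529,0.503,0,0,0,0,-1],[0.529,0.503,0.06,0,0,0,-1],[0.529,0.503,0.14,0,0,0,-1],[0.529,0.503,0.22,0,0,0,-1],[0.529,0.503,0.28,0,0,0,-1],[0.529,0.503,0.32,0,0,0,-1],[0.529,0.503,0.35,0,0,0,-1],[0.529,0.503,0.365,0,0,0,-1],[0.529,0.503,0.369,0,0,0,-1],[0.529,0.503,0.369,0,0,0,-1]],
])

```text
t: 17.75
tcp_pos: [527.1, -63.9, 49.2]
orientation: [0.0, 0.707, 0.707, 0.0]
wrist_force: [0.0, -0.2, 0.1]
finger_gap: 45.0
```

>>> move_arm([
  [[0,0,0.002,0,0,0,0.5],[0,0,0.002,0,0,0,0.5],[0,0,0.002,0,0,0,0.5],[0,0,0.002,0,0,0,0.5],[0,0,-0.1,0,0,0,0.5],[0,0,-0.25,0,0,0,0.5],[0,0,-0.4,0,0,0,0.5],[0.1,-0.02,-0.4,0,0,0,0.5],[0.3,-0.06,-0.4,0,0,0,0.5],[0.5,-0.1,-0.4,0,0,0,0.5],[0.7,-0.14,-0.4,0,0,0,0.5],[0.9,-0.18,-0.4,0,0,0,0.5],[1,-0.2,-0.4,0,0,0,0.5],[1,-0.2,-0.4,0,0,0,0.5]],
])

```text
t: 19.5
tcp_pos: [465.9, 238.2, 168.6]
orientation: [-0.0, 0.706, 0.709, 0.0]
wrist_force: [-0.9, 0.1, 0.0]
finger_gap: 64.1
```

>>> move_arm([
  [[0.1,0.01,0,0,0,0,0.4],[0.2,0.02,0.1,0,0,0,0.4],[0.274,0.043,0.15,0,0,0,0.4],[0.274,0.043,0.15,0,0,0,0.4],[0.274,0.043,0.15,0,0,0,0.4]],
])

```text
t: 20.12
tcp_pos: [480.0, 317.2, 123.9]
orientation: [0.0, 0.707, 0.707, -0.0]
wrist_force: [-0.7, -0.5, -0.4]
finger_gap: 59.7
```

Run:
```python
from h import *
s=robot.get_state();print(s["t"],s["tcp_pos"],s["finger_gap"])
im=get_image("wrist")[:,:,::-1]
cv2.imwrite("pics/w6.png",im)
W=cam("wrist",s);print(proj(W,(480,318.5,8)))
t=get_image("top")[:,:,::-1]
cv2.imwrite("pics/t6.png",cv2.resize(t[160:270,180:370],None,fx=4,fy=4,interpolation=cv2.INTER_CUBIC))
```

```text
20.125 [480.  317.2 123.9] 59.665643160110356
[280.5 202.4]
```

View pics/w6.png

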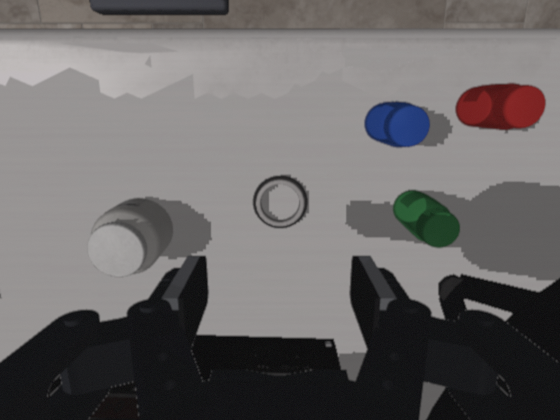

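View pics/t6.png

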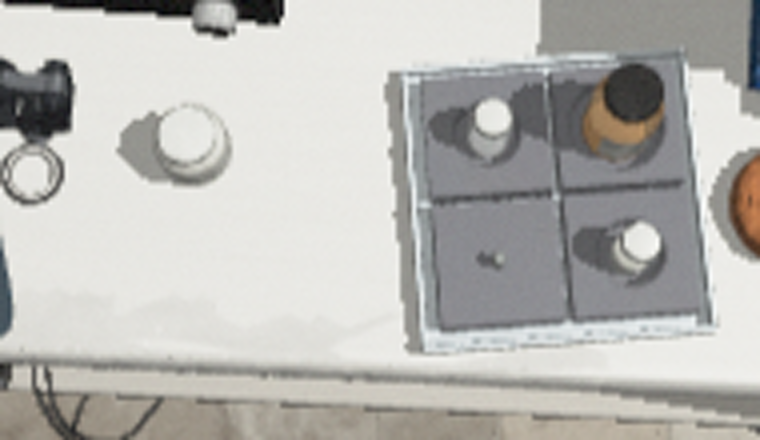

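>>> move_arm([
  [[0.004,0,0.1,0,0,0,0.2],[0.004,0,0.2,0,0,0,0.2],[0.004,0,0.3,0,0,0,0.2],[0.004,0,0.36,0,0,0,0.2],[0.004,0,0.39,0,0,0,0.2],[0.004,0,0.405,0,0,0,0.2],[0.004,0,0.412,0,0,0,0.2],[0.004,0,0.412,0,0,0,0.2]],
])

```text
t: 21.22
tcp_pos: [480.0, 319.7, 0.6]
orientation: [0.0, 0.707, 0.707, 0.0]
wrist_force: [0.1, -0.5, -0.0]
finger_gap: 51.2
```

Run:
```python
from h import *
s=robot.get_state();print(s["t"],s["tcp_pos"],s["finger_gap"])
im=get_image("wrist")[:,:,::-1]
cv2.imwrite("pics/w7.png",im)
```

```text
21.225 [480.  319.7   0.6] 51.225882102754156
```

View pics/w7.png

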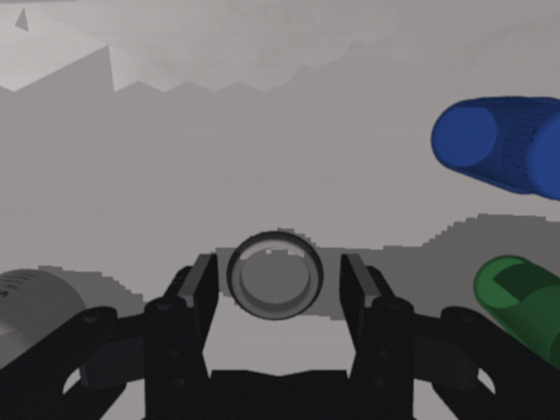

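>>> move_arm([
  [[-0.002,0,0.008,0,0,0,0.2],[-0.002,0,0.008,0,0,0,0.0],[-0.002,0,0.008,0,0,0,-0.3],[-0.002,0,0.008,0,0,0,-0.3],[-0.002,0,0.008,0,0,0,-0.3],[-0.002,0,0.008,0,0,0,-0.3],[-0.002,0,0.008,0,0,0,-0.3]],
], grip_force=30)

```text
t: 22.15
tcp_pos: [480.4, 319.3, -1.2]
orientation: [0.0, 0.707, 0.707, 0.001]
wrist_force: [-1.0, -0.5, 7.4]
finger_gap: 39.0
```

Run:
```python
from h import *
s=robot.get_state();print(s["t"],s["tcp_pos"],s["finger_gap"],s["wrist_force"])
im=get_image("wrist")[:,:,::-1]
cv2.imwrite("pics/w8.png",cv2.resize(im[210:340,170:390],None,fx=3.5,fy=3.5))
```

```text
22.15 [480.4 319.3  -1.2] 38.97708622395161 [-1.  -0.5  7.4]
```

View pics/w8.png

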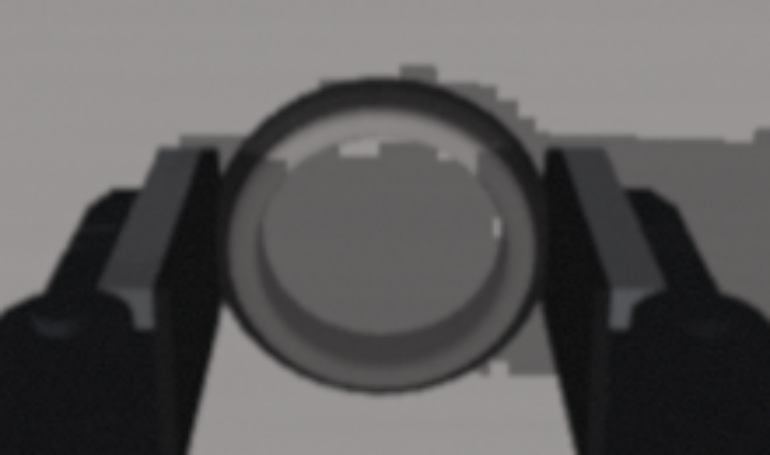

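>>> move_arm([
  [[0,0,-0.02,0,0,0,-0.3],[0,0,-0.08,0,0,0,-0.3],[0,0,-0.2,0,0,0,-0.3],[0,0,-0.35,0,0,0,-0.3],[0,0,-0.42,0,0,0,-0.3],[0,0,-0.42,0,0,0,-0.3],[0,0,-0.42,0,0,0,-0.3]],
])

```text
t: 23.08
tcp_pos: [478.8, 318.7, 122.5]
orientation: [-0.0, 0.707, 0.707, -0.001]
wrist_force: [0.0, 0.0, -1.0]
finger_gap: 38.9
```

Run:
```python
from h import *
s=robot.get_state();print(s["t"],s["tcp_pos"],s["finger_gap"],s["wrist_force"])
im=get_image("wrist")[:,:,::-1]
cv2.imwrite("pics/w9.png",im)
np.set_printoptions(precision=4);print(shift(s,[432.4,10,s["tcp_pos"][2]]))
```

```text
23.075 [478.8 318.7 122.5] 38.905831862261074 [ 0.  0. -1.]
[-1.0288 -0.1549  0.0011]
```

View pics/w9.png

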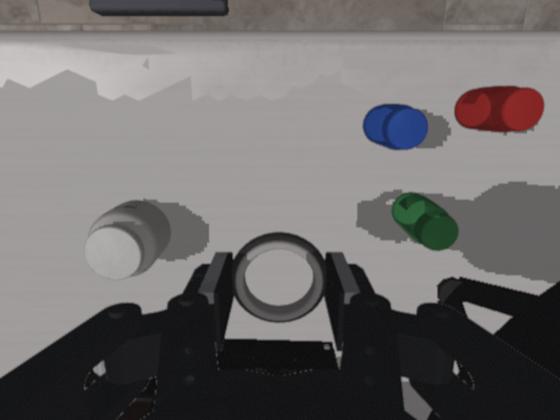

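Ring held flat. Move over towards the tray.

>>> move_arm([
  [[-0.05,-0.01,-0.05,0,0,0,-0.3],[-0.2,-0.04,-0.08,0,0,0,-0.3],[-0.35,-0.07,-0.08,0,0,0,-0.3],[-0.5,-0.1,-0.08,0,0,0,-0.3],[-0.65,-0.12,-0.08,0,0,0,-0.3],[-0.8,-0.15,-0.08,0,0,0,-0.3],[-0.9,-0.155,-0.08,0,0,0,-0.3],[-0.96,-0.155,0,0,0,0,-0.3],[-0.96,-0.155,0,0,0,0,-0.3],[-0.96,-0.155,0,0,0,0,-0.3]],
])

```text
t: 24.38
tcp_pos: [433.1, 31.1, 124.1]
orientation: [-0.0, 0.707, 0.707, 0.0]
wrist_force: [-0.3, -0.9, -0.6]
finger_gap: 39.0
```

Run:
```python
from h import *
s=robot.get_state();print(s["t"],s["tcp_pos"],s["finger_gap"],s["wrist_force"])
im=get_image("wrist")[:,:,::-1]
cv2.imwrite("pics/w10.png",im)
W=cam("wrist",s);print(proj(W,(432.4,10,42)),proj(W,(432.4,10,28)))
np.set_printoptions(precision=4);print(shift(s,[432.4,10,28]))
```

```text
24.375 [433.1  31.1 124.1] 39.03272934102619 [-0.3 -0.9 -0.6]
[246.5 214.8] [248.2 208.9]
[-0.0704 -0.0022  0.3204]
```

View pics/w10.png

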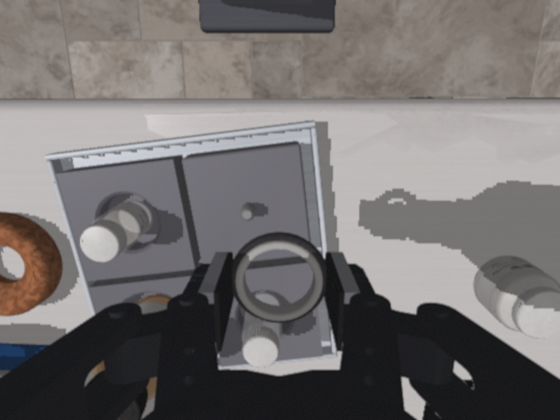

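>>> move_arm([
  [[-0.04,-0.002,0,0,0,0,-0.3],[-0.07,-0.002,0,0,0,0,-0.3],[-0.07,-0.002,0.08,0,0,0,-0.3],[-0.07,-0.002,0.16,0,0,0,-0.3],[-0.07,-0.002,0.22,0,0,0,-0.3],[-0.07,-0.002,0.26,0,0,0,-0.3],[-0.07,-0.002,0.29,0,0,0,-0.3],[-0.07,-0.002,0.31,0,0,0,-0.3],[-0.07,-0.002,0.318,0,0,0,-0.3],[-0.07,-0.002,0.318,0,0,0,-0.3]],
])

```text
t: 25.68
tcp_pos: [432.7, 10.0, 28.3]
orientation: [0.0, 0.707, 0.707, 0.0]
wrist_force: [-0.2, 0.2, -0.8]
finger_gap: 39.2
```

Run:
```python
from h import *
s=robot.get_state();print(s["t"],s["tcp_pos"],s["finger_gap"],s["wrist_force"])
im=get_image("wrist")[:,:,::-1]
cv2.imwrite("pics/w11.png",im)
```

```text
25.675 [432.7  10.   28.3] 39.15020173202857 [-0.2  0.2 -0.8]
```

View pics/w11.png

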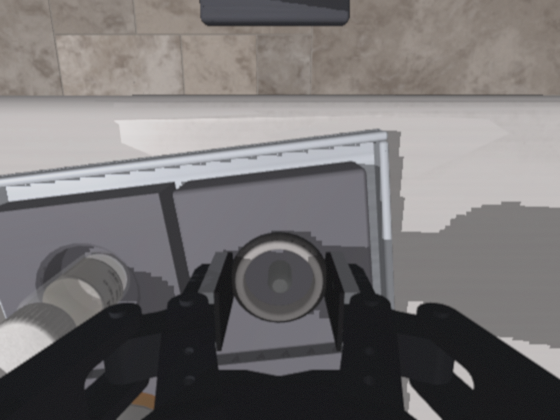

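Post is centred in the ring at about (280,280). Release slowly, rise, and retreat.

>>> move_arm([
  [[0,0,0.003,0,0,0,-0.3],[0,0,0.003,0,0,0,0.1],[0,0,0.003,0,0,0,0.2],[0,0,0.003,0,0,0,0.2],[0,0,0.003,0,0,0,0.2],[0,0,-0.05,0,0,0,0.2],[0,0,-0.15,0,0,0,0.2],[0,0,-0.3,0,0,0,0.2],[0,0,-0.45,0,0,0,0.2],[0,0,-0.55,0,0,0,0.2],[0,0,-0.55,0,0,0,0.2],[0,0,-0.55,0,0,0,0.2]],
])

```text
t: 27.22
tcp_pos: [432.0, 10.1, 192.4]
orientation: [-0.001, 0.707, 0.707, -0.0]
wrist_force: [-0.4, -0.6, -1.0]
finger_gap: 51.4
```

Run:
```python
from h import *
s=robot.get_state();print(s["t"],s["tcp_pos"],s["finger_gap"],s["wrist_force"])
im=get_image("wrist")[:,:,::-1]
cv2.imwrite("pics/w12.png",im)
t=get_image("top")[:,:,::-1]
cv2.imwrite("pics/t12.png",cv2.resize(t[160:270,180:460],None,fx=2.8,fy=2.8,interpolation=cv2.INTER_CUBIC))
```

```text
27.225 [432.   10.1 192.4] 51.37611458716505 [-0.4 -0.6 -1. ]
```

View pics/w12.png

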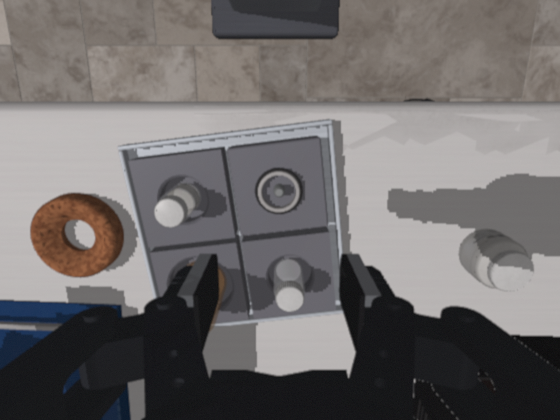

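View pics/t12.png

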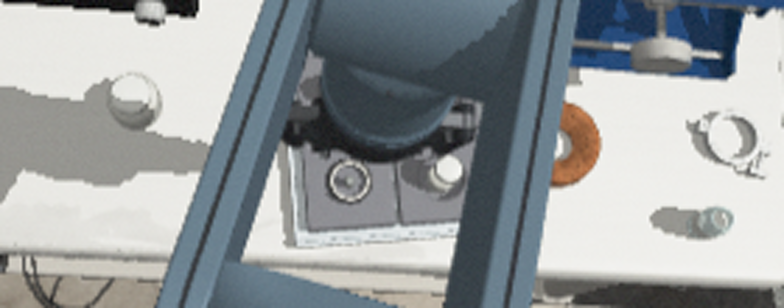

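>>> move_arm([
  [[0,-0.1,-0.1,0,0,0,0.2],[0.2,-0.15,-0.15,0,0,0,0.2],[0.4,-0.15,-0.15,0,0,0,0.2],[0.6,-0.15,-0.15,0,0,0,0.2],[0.8,-0.15,-0.15,0,0,0,0.2],[1,-0.15,-0.15,0,0,0,0.2],[1,-0.15,-0.15,0,0,0,0.2],[1,-0.15,-0.15,0,0,0,0.2],[1,-0.15,-0.15,0,0,0,0.2]],
])

```text
t: 28.45
tcp_pos: [387.5, 308.6, 237.7]
orientation: [-0.0, 0.708, 0.707, -0.001]
wrist_force: [0.6, -0.4, 0.2]
finger_gap: 51.0
```

Run:
```python
from h import *
t=get_image("top")[:,:,::-1]
cv2.imwrite("pics/top13.png",t)
cv2.imwrite("pics/t13.png",cv2.resize(t[165:265,270:370],None,fx=6,fy=6,interpolation=cv2.INTER_CUBIC))
sc=get_image("scene")[:,:,::-1]
cv2.imwrite("pics/s13.png",cv2.resize(sc[160:310,200:390],None,fx=4,fy=4,interpolation=cv2.INTER_CUBIC))
K=cam("top")
for n,p in [("v00cap",(516.8,20.2,69)),("w2cap",(442.8,-74.2,69)),("bcap",(526.8,-63.8,105)),("ring",(432.4,10,36)),("posttop",(432.4,10,42))]:
    q=proj(K,p);print(n,(q-[270,165]+.5)*6-.5)
```

```text
v00cap [197.7 146.3]
w2cap [422.5 332.3]
bcap [413.6 108.7]
ring [210.1 361.3]
posttop [211.  358.9]
```

View pics/t13.png

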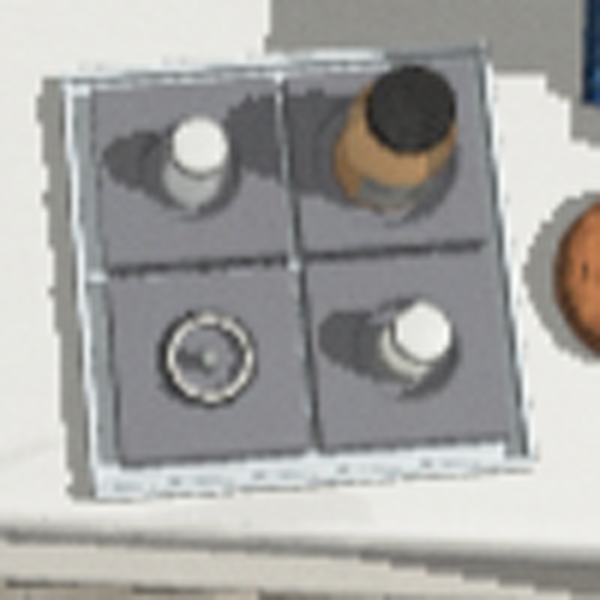

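View pics/s13.png

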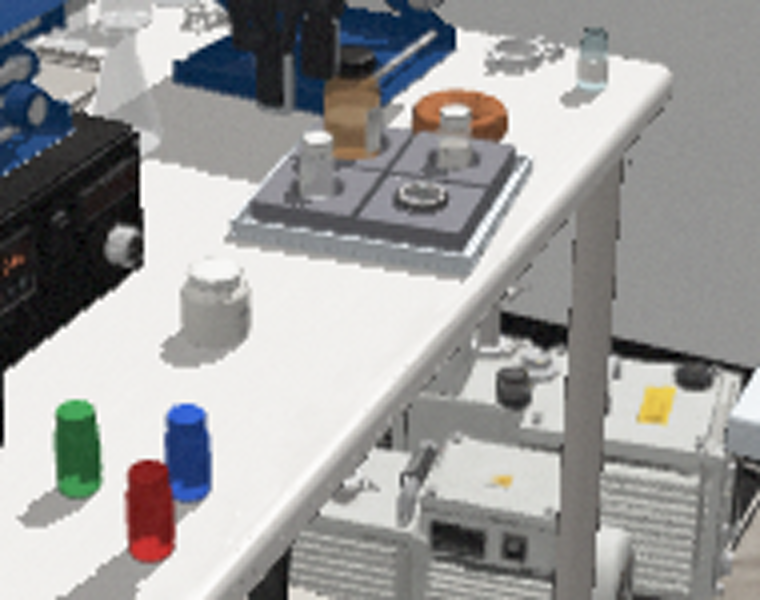

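Run:
```python
from cell import robot
print(robot.finish_job())
```

```text
the job is handed in; nothing more can be done
None
```

I loaded the tray and handed the job in after about 28.5 s of the 96 s allowed; no verdict came back. The two capped vials are in the narrow wells, the amber bottle is in the wide well, and the seal ring lies over the post.

- **Placing:** In the last top view, both vial caps, the bottle cap and the ring were within about 1–2 mm of where they should be for their blocks. All looked upright or flat in the scene view, with the post near the middle of the ring.
- **Look-alikes:** The uncapped vial and the white jar were never touched, and both stand upright. I judged this by eye and did not measure their final positions.
- **Disagreements:** The wrist and top cameras put the bottle about 3 mm apart before the grasp, so I aimed between them. The grip gaps read 1–2 mm under the nominal diameters.
- **Forces:** The highest force reading I saw was about 7 N, when the fingertips touched the table while closing on the ring. Forces were only read at the end of each move.

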